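# Tug-test the latched board carrier, then turn it over for soldering

### The job

One of the two tilting board holders carries the green circuit board. Take that carrier by its red handle, give it a firm tug straight out from its holder while it still lies level, to confirm that the catch holds, and then swing it over its pivot until the board lies fully upside down, and let go. Leave the holder with the bare copper board as it is.

Things in the scene. Friction and masses are not known exactly. Their poses are not given: they have to be found in the camera images.
- green_grip (a point): Middle of the red handle bar of the carrier with the GREEN circuit board. Round bar, 12 mm thick, 76 mm clear between its end arms, 110 mm above the bench; 45 mm from bar axis to the tray, open between. Carrier's own axes: x from the bar to the pivot, y along the bar, z out of the component side (up at the start). The tray is 100 mm wide and 100 mm long, in a dark tilting frame.
- copper_grip (a point): The same point and axes on the other, identical holder, whose board is bare copper: leave it alone. Each holder is fixed to the bench: a 150 mm square base and two posts, 67 mm to either side of the pivot's middle, 115 mm high.
- frame_green (a joint): Tilt of the green board's frame, rad: 0 level (start), grows as the handle goes up and over the top, 3.14 upside down (stop). Pivot axis: level, parallel to the bar, 95 mm from it along the bar's +x, 110 mm above the bench; so the bar swings a half circle of 95 mm radius to the far side. Stiff: stays where it is left; turning takes 2 to 3 N at the handle.
- carrier_green (a joint): How far the green carrier is drawn out of its frame, m, from pivot towards bar (the bar's -x); 0 is fully home. The sprung catch gives about 1 mm per 1.2 N, stops dead at 12 mm (14 N) and springs back home when let go. A firm tug is some 8 to 12 N and draws it 7 to 10 mm.

How it is judged:
By the outcome, as a careful person would: the job done as asked, in the order asked, and still so for the second after the job is handed in, with the robot touching nothing.
It also fails if it takes over 45 s, if anything falls off the work surface, if the arm or the gripper's body presses on something with over 40 N, if the wrist force passes 120 N, or if a joint passes its speed limit or range.

### The arm

A 7-joint arm with a two-finger parallel gripper is mounted at the origin on the work surface. World frame = base frame: x ahead of the robot, y to its left, z up, the work surface at z = 0. Lengths are in m, angles in rad, forces in N, time in s.
With the tool pointing down it reaches from about 0.375 to 0.925 m from the base axis. Payload 3.1 kg.
Tool frame: the origin (TCP) lies on the centre line of the jaws, within the pads' length; the fingertips stand 11 mm ahead of it and the grasp point (between the pads) lies 8 mm behind it; z points along the fingers, x is the direction in which the jaws open and shut, and the axes are right-handed (so a half turn about z gives the same grasp; the last joint's range is limited). The gripper opens to 85 mm and grips with 20 to 120 N. Pads are 22 mm wide; open, the fingers measure 114 mm over their backs; the gripper's body (76 mm by 85 mm) begins 54 mm behind the grasp point. The pads swing forward as they close: fully open they stand 13 mm farther back than shut.
Start: joints at [1.236, 0.383, 0.044, 1.598, -0.018, 1.161, -0.05], TCP at [0.153, -0.632, 0.242] pointing down, gripper open.
Joint ranges: [-2.61, 2.61], [-0.41, 2.15], [-1.48, 1.57], [0, 2.5], [-1.57, 4.71], [0.05, 1.97], [-2.85, 2.85]. Speed limits (rad/s): [2.79, 2.79, 3.14, 3.14, 3.14, 3.14, 3.14].

### API

Orientations are given as a unit quaternion [x, y, z, w].
In Python, from cell import robot, cams gives the robot as it stands.
- The arm moves only by the tool move_arm, never from a script. Its argument "moves" is a list of rows, each a list of 5 numbers: the closure in counts, from 0 (fully open) to 255 (shut), then the shift along the tool's x, y, z in mm, then the turn about the tool's z in degrees. A call has 1 to 5 rows; each row shifts and turns the commanded pose from where the row before left it, along the tool's axes as they then stand; what a row does not reach is not made up. A row lasts 1/10 s, in which the tool goes at most 50 mm and 8.59 degrees, less where a joint would pass 70% of its speed; a pose out of reach is approached as far as the arm can. A call is refused whole if a number of a shift passes 50 or a number of a turn 8.59, either way. A call with a gripper value outside its range is refused whole. The fingers move at their own pace and stop on an object; "grip_force" is the grip in N (left out, the last holds). Time passes only in rows, so rows that do not move let the fingers close. It gives the time, the measured TCP pose, the force and the opening at its end, in the units of the state.
- robot.get_obs(): the state, without advancing time (a new reading comes with each control period).
- cams.get_image(name): name is "scene" or "side" or "wrist"; returns the picture (400x640x3 uint8, red, green, blue); there is no depth.
- cams.camera_info(name): a dict with "K" (3x3 intrinsics, pixels), "R" (3x3) and "t" (3): a world point X has camera coordinates R X + t; the wrist camera has in their place "tool_from_camera" (4x4, takes a point from camera to tool coordinates, whose origin is the TCP and whose axes are the tool frame's). Camera axes: x right, y down, z forward; pixel columns grow to the right and rows downward; lengths in m; the calibration is good to about 2 mm. A picture is of the moment at which its call begins: read the wrist's pose just before it. camera_info takes no time and is no camera call.
- robot.sign_off(): hands the job in, once; it reports no verdict.
The state is a dict: "clock": time; "joints": joint angles; "dq": joint speeds; "joint_efforts": joint torques, N m; "tool_pos": TCP position; "eef_rot": TCP orientation; "contact_force": force on the tool from outside, world axes, zero at the start; "moment": the same for the moment, N m; "finger_gap": finger opening in m.
Only numpy, scipy, OpenCV 4.12 (cv2) and the standard library are available. Lean on these libraries where they do the work, as an engineer would, in place of code of your own. Each camera call takes 0.05 s, during which the arm holds its last target. There are 200 camera calls.

## Working session

There is one attempt and no reset: what is moved stays moved. The work goes in short steps, Python scripts to look and compute and a tool call to move; the robot and the scene stay as the last step left them, time stands still between calls to the robot, and variables do not carry over. Pictures are saved under pics/ and viewed, about 8 in all and at most 12, crops included, and the job is handed in when it is done.

Besides the shell and the picture viewer there is one more tool, called after "Request:" in YAML: its name, and indented under it one key for each argument. move_arm: Moves the arm, as the interface text tells. Its arguments: {"type":"object","properties":{"moves":{"type":"array","items":{"type":"array","items":{"type":"number"}}},"grip_force":{"type":"number"}},"required":["moves"]}

```bash
mkdir -p pics; ls
python3 - <<'E'
from cell import robot,cams
import cv2,numpy as np
o=robot.get_obs();print({k:np.round(v,3) for k,v in o.items()})
for n in("scene","side"):
    im=cams.get_image(n);cv2.imwrite(f"pics/{n}0.png",im[:,:,::-1])
    i=cams.camera_info(n);print(n,{k:np.round(np.array(v),3).tolist() for k,v in i.items()})
print(np.round(cams.camera_info("wrist")["tool_from_camera"],3))
a=cv2.imread("pics/scene0.png");b=cv2.imread("pics/side0.png")
cv2.imwrite("pics/both0.png",cv2.resize(np.vstack([a,b]),(480,600)))
E
```

```text
pics
{'clock': np.float64(0.0), 'joints': array([ 1.236,  0.384,  0.044,  1.6  , -0.018,  1.161, -0.05 ]), 'dq': array([ 0.001,  0.   , -0.   , -0.   ,  0.001, -0.001,  0.   ]), 'joint_efforts': array([-0.0000e+00, -4.3346e+01,  1.0240e+00, -2.4951e+01,  1.1000e-02,
        1.1000e-02,  0.0000e+00]), 'tool_pos': array([ 0.152, -0.631,  0.241]), 'eef_rot': array([ 0.786, -0.619, -0.001, -0.001]), 'contact_force': array([-0.015, -0.489,  0.333]), 'moment': array([ 0.03 , -0.012,  0.06 ]), 'finger_gap': np.float64(0.085)}
scene {'K': [[408.363, 0.0, 315.759], [0.0, 408.363, 198.289], [0.0, 0.0, 1.0]], 'R': [[0.569, 0.822, -0.01], [0.597, -0.421, -0.683], [-0.566, 0.383, -0.731]], 't': [-0.291, -0.229, 1.057]}
side {'K': [[414.159, 0.0, 324.325], [0.0, 414.159, 202.617], [0.0, 0.0, 1.0]], 'R': [[-1.0, -0.008, -0.016], [0.005, 0.761, -0.648], [0.017, -0.648, -0.761]], 't': [0.522, 0.102, 0.76]}
[[ 1.    -0.    -0.     0.001]
 [ 0.001  0.965  0.263 -0.066]
 [ 0.    -0.263  0.965 -0.131]
 [ 0.     0.     0.     1.   ]]
```

View pics/scene0.png

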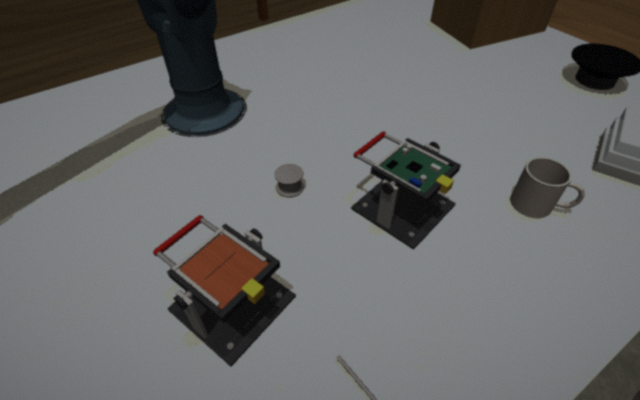

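View pics/side0.png

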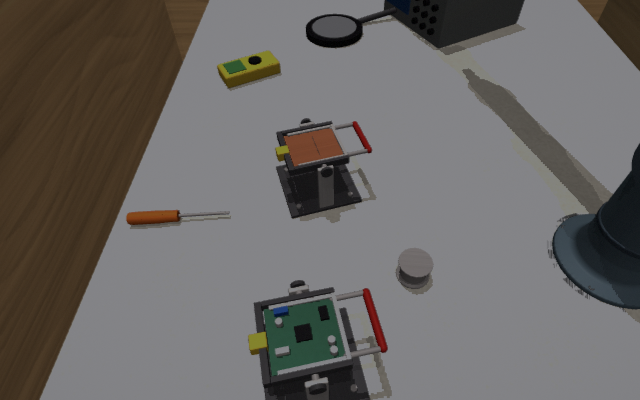

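Scene: the green board's holder is at about (405,185), its red bar running (357,153)–(383,134). In the side view the bar runs (368,292)–(382,348). The copper holder is separate, at about (225,270) in the scene view. Next I'll cast rays onto the bar height.

```bash
cat > h.py <<'E'
import cv2,numpy as np
from cell import robot,cams
def redbars(im):
    h=cv2.cvtColor(im,cv2.COLOR_RGB2HSV)
    m=(((h[...,0]<5)|(h[...,0]>174))&(h[...,1]>190)&(h[...,2]>70)).astype(np.uint8)
    n,l,s,c=cv2.connectedComponentsWithStats(m)
    out=[]
    for i in range(1,n):
        if s[i,4]<60: continue
        ys,xs=np.where(l==i);p=np.c_[xs,ys].astype(float);mu=p.mean(0)
        d=np.linalg.svd(p-mu,full_matrices=False)[2][0];t=(p-mu)@d
        out.append((mu,mu+d*t.min(),mu+d*t.max(),s[i,4]))
    return out
def onplane(px,K,R,t,z):
    K,R,t=map(np.array,(K,R,t))
    d=R.T@np.linalg.solve(K,[*px,1]);c=-R.T@t
    return c+d*(z-c[2])/d[2]
def wristcam():
    from scipy.spatial.transform import Rotation as Ro
    o=robot.get_obs();T=np.eye(4);T[:3,:3]=Ro.from_quat(o['eef_rot']).as_matrix();T[:3,3]=o['tool_pos']
    i=cams.camera_info("wrist");W=np.linalg.inv(T@np.array(i["tool_from_camera"]))
    return i["K"],W[:3,:3],W[:3,3]
E
python3 - <<'E'
from h import *
for n in("scene","side"):
    im=cv2.imread(f"pics/{n}0.png")[:,:,::-1].copy();i=cams.camera_info(n)
    for b in redbars(im):
        P=[onplane(p,i["K"],i["R"],i["t"],.11) for p in b[:3]]
        d=P[2]-P[1];print(n,np.round(b[0]),b[3],np.round(P,4).tolist(),np.linalg.norm(d),np.degrees(np.arctan2(d[1],d[0])))
    h=cv2.cvtColor(im,cv2.COLOR_RGB2HSV);m=(abs(h[...,0].astype(int)-75)<20)&(h[...,1]>90)
    m=m.astype(np.uint8);N,l,s,c=cv2.connectedComponentsWithStats(m);k=1+s[1:,4].argmax()
    print("green",c[k],s[k,4],onplane(c[k],i["K"],i["R"],i["t"],.112))
o=robot.get_obs()
from scipy.spatial.transform import Rotation as Ro
print(Ro.from_quat(o['eef_rot']).as_matrix().round(3))
E
```

```text
scene [370. 144.] 109 [[0.4524, 0.1682, 0.11], [0.4436, 0.2101, 0.11], [0.4617, 0.1244, 0.11]] 0.08762069330766883 -78.07383225526411
scene [177. 235.] 214 [[0.4502, -0.2198, 0.11], [0.4368, -0.1755, 0.11], [0.4624, -0.2604, 0.11]] 0.08870582503409957 -73.19767753077
green [414.32044674 167.10223368] 1164 [0.55135225 0.18916209 0.112     ]
side [361. 136.] 132 [[0.4488, -0.2171, 0.11], [0.4624, -0.2602, 0.11], [0.4353, -0.1747, 0.11]] 0.08969302810806844 107.611928245021
side [374. 320.] 437 [[0.45, 0.171, 0.11], [0.4608, 0.123, 0.11], [0.4404, 0.2139, 0.11]] 0.09315033340630763 102.66654667304071
green [301.98468336 335.4185567 ] 3395 [0.54902921 0.19357366 0.112     ]
[[ 0.235 -0.972 -0.001]
 [-0.972 -0.235  0.002]
 [-0.002  0.    -1.   ]]
```

Request:
move_arm:
  moves:
    - [140,-8,-48,0,-5]
    - [140,-8,-48,0,-5]
    - [140,-8,-48,0,-5]
    - [140,-8,-48,0,-5]
    - [140,-8,-48,0,-5]
  grip_force: 30

```text
clock: 0.6
tool_pos: [0.3565, -0.4987, 0.2417]
eef_rot: [0.902, -0.432, -0.0, -0.0]
contact_force: [0.3, -0.6, 1.0]
finger_gap: 0.0382
```

Request:
move_arm:
  moves:
    - [140,-8,-48,0,-5]
    - [140,-8,-48,0,-5]
    - [140,-8,-48,0,-5]
    - [140,-8,-48,0,-5]
    - [140,-8,-48,0,-5]

```text
clock: 1.1
tool_pos: [0.4836, -0.2934, 0.2418]
eef_rot: [0.974, -0.227, -0.0, -0.0]
contact_force: [0.0, -0.6, 0.0]
finger_gap: 0.0387
```

Request:
move_arm:
  moves:
    - [140,-10,-48,0,-5]
    - [140,-10,-48,0,-5]
    - [140,-10,-48,0,-5]
    - [140,-10,-48,0,-5]
    - [140,-10,-48,0,-5]

```text
clock: 1.6
tool_pos: [0.5024, -0.0508, 0.242]
eef_rot: [1.0, -0.011, 0.0, -0.0]
contact_force: [1.3, -0.1, 0.2]
finger_gap: 0.0385
```

Request:
move_arm:
  moves:
    - [140,-10,-48,0,-5]
    - [140,-10,-48,0,-5]
    - [140,-10,-40,0,-4]
    - [140,0,0,0,0]
    - [140,0,0,0,0]

```text
clock: 2.1
tool_pos: [0.4643, 0.0815, 0.2421]
eef_rot: [0.994, 0.111, -0.0, 0.0]
contact_force: [0.5, -1.1, 0.1]
finger_gap: 0.0382
```

```bash
cat > m.py <<'E'
from h import *
import sys
from scipy.spatial.transform import Rotation as Ro
o=robot.get_obs();w=wristcam();im=cams.get_image("wrist");cv2.imwrite(f"pics/w{sys.argv[1]}.png",im[:,:,::-1])
M=Ro.from_quat(o['eef_rot']).as_matrix();p=o['tool_pos'];print(p.round(4),np.degrees(np.arctan2(M[1,0],M[0,0])))
for b in redbars(im):
    P=[onplane(q,*w,.11) for q in b[:3]];d=P[2]-P[1];mid=(P[1]+P[2])/2
    print(np.round(b[:3],0).tolist(),b[3],np.round(P,4).tolist(),np.linalg.norm(d),np.degrees(np.arctan2(d[1],d[0]))%180-90,"tool shift mm",(M.T@(mid-p)*1000).round(1))
E
python3 m.py 1
```

```text
[0.4643 0.0815 0.2421] 12.734609316730378
```

View pics/w1.png

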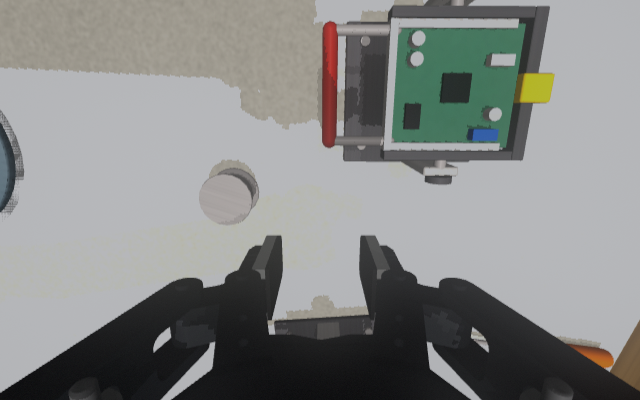

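The wrist view shows the green holder ahead. Its bar is nearly vertical, from (331,24) to (329,147), so the yaw is right. My mask missed it, so I'll loosen it.

```bash
sed -i 's/>190/>150/; s/h\[...,0\]<5/h[...,0]<6/;s/>174/>170/' h.py; sed -i 's/>70)/>60)/' h.py; python3 m.py 2
python3 - <<'E'
import cv2;h=cv2.cvtColor(cv2.imread('pics/w1.png'),cv2.COLOR_BGR2HSV);print(h[85,324:338].tolist())
E
```

```text
[0.4648 0.0799 0.242 ] 12.543384819246745
[[329.0, 72.0], [330.0, 19.0], [329.0, 137.0]] 1342 [[0.4498, 0.1768, 0.11], [0.4417, 0.2137, 0.11], [0.4607, 0.1272, 0.11]] 0.08849268068504137 12.385567068462294 tool shift mm [  6.5 -91.5 131.9]
[[1, 156, 111], [2, 161, 117], [1, 164, 121], [1, 167, 124], [1, 165, 131], [1, 164, 135], [1, 164, 135], [1, 167, 128], [1, 169, 122], [2, 166, 118], [1, 180, 139], [1, 172, 129], [1, 173, 124], [175, 18, 157]]
```

Request:
move_arm:
  moves:
    - [140,4,-45,0,0]
    - [140,3,-46,0,0]
    - [140,0,0,30,0]
    - [140,0,0,30,0]
    - [140,0,0,0,0]

```text
clock: 2.7
tool_pos: [0.4494, 0.1678, 0.1782]
eef_rot: [0.994, 0.108, -0.005, 0.001]
contact_force: [-0.0, -0.1, -0.0]
finger_gap: 0.0385
```

```bash
python3 m.py 3
```

```text
[0.4494 0.1678 0.1782] 12.396674455098678
[[326.0, 221.0], [326.0, 149.0], [325.0, 279.0]] 1533 [[0.4526, 0.164, 0.11], [0.4424, 0.2115, 0.11], [0.462, 0.1204, 0.11]] 0.0931570559224208 12.152972340444123 tool shift mm [ 3.   2.4 68.2]
```

View pics/w3.png

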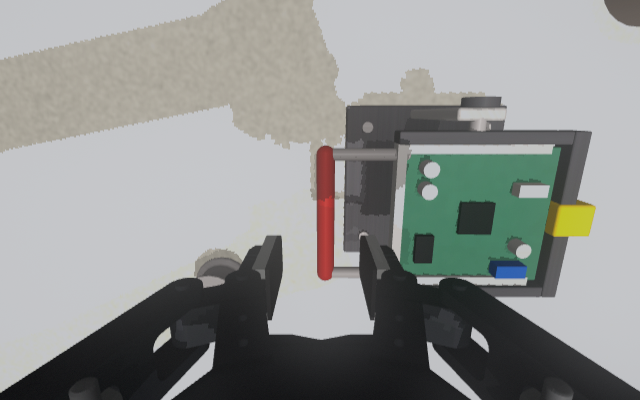

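The bar at column 326 lies between the jaws, which are centred near column 320. It is 3 mm off in tool x. I'll descend and close.

Request:
move_arm:
  moves:
    - [140,3,2,20,0]
    - [140,0,0,20,0]
    - [140,0,0,20,0]
    - [140,0,0,16,0]
    - [140,0,0,0,0]

```text
clock: 3.25
tool_pos: [0.4555, 0.1679, 0.1057]
eef_rot: [0.994, 0.108, -0.001, 0.0]
contact_force: [-0.3, -1.0, 0.2]
finger_gap: 0.0387
```

Request:
move_arm:
  moves:
    - [255,0,0,0,0]
    - [255,0,0,0,0]
    - [255,0,0,0,0]
    - [255,0,0,0,0]
    - [255,0,0,0,0]
  grip_force: 30

```text
clock: 3.75
tool_pos: [0.4521, 0.1683, 0.1071]
eef_rot: [0.994, 0.109, -0.004, 0.002]
contact_force: [-8.1, -2.5, 6.4]
finger_gap: 0.0111
```

Request:
move_arm:
  moves:
    - [255,-3,0,-2,0]
    - [255,0,0,0,0]
    - [255,0,0,0,0]

```text
clock: 4.05
tool_pos: [0.452, 0.1683, 0.1087]
eef_rot: [0.994, 0.109, -0.001, 0.001]
contact_force: [-3.5, -1.7, 0.6]
finger_gap: 0.0108
```

Request:
move_arm:
  moves:
    - [255,-3,0,0,0]
    - [255,-3,0,0,0]
    - [255,-2,0,0,0]
    - [255,0,0,0,0]
    - [255,0,0,0,0]

```text
clock: 4.55
tool_pos: [0.4477, 0.1674, 0.1093]
eef_rot: [0.994, 0.109, 0.003, -0.001]
contact_force: [6.0, -2.6, -3.1]
finger_gap: 0.0105
```

Request:
move_arm:
  moves:
    - [255,-2,0,1,0]
    - [255,-2,0,0,0]
    - [255,-2,0,0,0]
    - [255,0,0,0,0]
    - [255,0,0,0,0]

```text
clock: 5.05
tool_pos: [0.4447, 0.1668, 0.1094]
eef_rot: [0.994, 0.109, 0.006, -0.001]
contact_force: [9.8, -1.8, -3.2]
finger_gap: 0.0105
```

Request:
move_arm:
  moves:
    - [255,-1.5,0,0.5,0]
    - [255,0,0,0,0]
    - [255,0,0,0,0]

```text
clock: 5.35
tool_pos: [0.4442, 0.1667, 0.1094]
eef_rot: [0.994, 0.109, 0.007, -0.001]
contact_force: [10.5, -1.1, -1.5]
finger_gap: 0.0106
```

Run:
```python
from h import *
o=robot.get_obs();print({k:o[k].round(4) for k in('tool_pos','contact_force','moment')})
i=cams.camera_info("side");im=cams.get_image("side");cv2.imwrite("pics/tug.png",im[200:,200:460,::-1])
for b in redbars(im): print(b[0].round(),[onplane(p,i["K"],i["R"],i["t"],.11).round(4).tolist() for p in b[:3]])
```

```text
{'tool_pos': array([0.4442, 0.1667, 0.1094]), 'contact_force': array([10.5173, -1.146 , -1.4554]), 'moment': array([-0.3901, -1.8148, -0.0521])}
[385. 332.] [[0.4372, 0.1883, 0.11], [0.442, 0.1605, 0.11], [0.4332, 0.2124, 0.11]]
```

The carrier was drawn about 8 mm at about 10 N, with the tilt still level. I'll let it back home.

Request:
move_arm:
  moves:
    - [255,4,0,0,0]
    - [255,5,0,0,0]
    - [255,5,0,0,0]
    - [255,0,0,0,0]
    - [255,0,0,0,0]

```text
clock: 5.9
tool_pos: [0.4515, 0.1683, 0.1072]
eef_rot: [0.994, 0.109, 0.0, 0.0]
contact_force: [1.4, -3.8, 4.2]
finger_gap: 0.011
```

Request:
move_arm:
  moves:
    - [255,0.8,0,-13.4,0]
    - [255,2.4,0,-12.2,0]
    - [255,4,0,-11.7,0]
    - [255,5.5,0,-11.2,0]
    - [255,0,0,0,0]
  grip_force: 24

```text
clock: 6.4
tool_pos: [0.464, 0.1712, 0.1573]
eef_rot: [0.994, 0.109, 0.0, 0.001]
contact_force: [-1.2, -5.6, 2.4]
finger_gap: 0.0108
```

Request:
move_arm:
  moves:
    - [255,6.9,1,-10.3,0]
    - [255,8.2,0,-9.3,0]
    - [255,9.3,0,-8.2,0]
    - [255,10.3,0,-6.9,0]
    - [255,0,0,0,0]

```text
clock: 6.9
tool_pos: [0.4969, 0.1787, 0.1931]
eef_rot: [0.994, 0.109, -0.002, 0.001]
contact_force: [-7.7, -5.4, 12.9]
finger_gap: 0.0107
```

Run:
```python
from h import *
o=robot.get_obs();print({k:o[k].round(3) for k in('tool_pos','contact_force','moment','joints')})
a=cams.get_image("side");b=cams.get_image("scene")
cv2.imwrite("pics/mid.png",np.hstack([a[180:,180:480],b[40:260,280:580]])[:,:,::-1])
```

```text
{'tool_pos': array([0.497, 0.179, 0.193]), 'contact_force': array([-7.656, -5.404, 12.859]), 'moment': array([-1.271,  1.864, -0.018]), 'joints': array([ 0.214,  0.289, -0.725,  1.906,  0.222,  1.031, -0.387])}
```

View pics/mid.png

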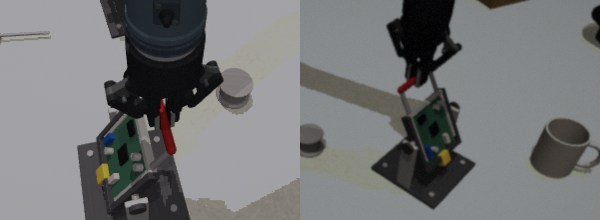

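Mid-swing the bar is held between the fingers and the frame is tilted about 60°. The force shows a slight inward push toward the pivot, so I'll relieve it while continuing.

Request:
move_arm:
  moves:
    - [255,0,0.5,-4,0]
    - [255,9.2,0,-5.5,0]
    - [255,11.7,0,-4,0]
    - [255,0,0,0,0]

```text
clock: 7.4
tool_pos: [0.5204, 0.1839, 0.2052]
eef_rot: [0.994, 0.11, 0.002, -0.001]
contact_force: [0.0, -1.4, 3.0]
finger_gap: 0.0108
```

The pads have crept about 5 mm up the bar. The frame stays where it is left, so I'll loosen, go deeper and re-grip.

Request:
move_arm:
  moves:
    - [190,0,0,0,0]
    - [190,0,0,0,0]
    - [190,0,0,5,0]
    - [190,0,0,5,0]
    - [190,0,0,0,0]

```text
clock: 7.9
tool_pos: [0.5171, 0.1819, 0.1923]
eef_rot: [0.994, 0.11, -0.001, 0.0]
contact_force: [0.9, -0.3, -0.5]
finger_gap: 0.022
```

Request:
move_arm:
  moves:
    - [255,0,0,0,0]
    - [255,0,0,0,0]
    - [255,0,0,0,0]
    - [255,0,0,0,0]
  grip_force: 24

```text
clock: 8.3
tool_pos: [0.5179, 0.182, 0.1933]
eef_rot: [0.994, 0.109, -0.0, -0.0]
contact_force: [-0.2, 0.4, -2.9]
finger_gap: 0.0112
```

Request:
move_arm:
  moves:
    - [255,7,0,-2.3,0]
    - [255,7.6,0,-1.8,0]
    - [255,12.4,0,-0.8,0]
    - [255,12.4,0,0.8,0]
    - [255,0,0,0,0]

```text
clock: 8.8
tool_pos: [0.5592, 0.1912, 0.1979]
eef_rot: [0.994, 0.109, 0.001, -0.001]
contact_force: [0.2, -0.3, -1.8]
finger_gap: 0.0112
```

Request:
move_arm:
  moves:
    - [255,9.6,0,2,0]
    - [255,11.7,0,4,0]
    - [255,11.2,0,5.5,0]
    - [255,10.3,0,6.9,0]
    - [255,0,0,0,0]

```text
clock: 9.3
tool_pos: [0.6007, 0.2005, 0.1785]
eef_rot: [0.994, 0.109, 0.002, -0.001]
contact_force: [1.2, -0.3, 0.2]
finger_gap: 0.0114
```

Request:
move_arm:
  moves:
    - [255,9.3,0,8.2,0]
    - [255,8.2,0,9.3,0]
    - [255,6.9,0,10.3,0]
    - [255,5.5,0,11.2,0]
    - [255,0,0,0,0]

```text
clock: 9.8
tool_pos: [0.6294, 0.207, 0.1387]
eef_rot: [0.994, 0.109, 0.002, -0.001]
contact_force: [3.7, 0.6, 0.4]
finger_gap: 0.0111
```

Run:
```python
from h import *
a=cams.get_image("side");b=cams.get_image("scene")
cv2.imwrite("pics/mid2.png",np.hstack([a[180:,180:480],b[40:260,280:580]])[:,:,::-1])
```

```text
(no output)
```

View pics/mid2.png

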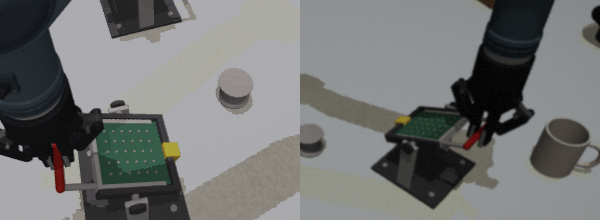

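The board's underside now shows and the frame is about 20° from the stop. I'll finish against the stop.

Request:
move_arm:
  moves:
    - [255,4,0,11.7,0]
    - [255,2.5,0,12.2,0]
    - [255,1,0,12.4,0]
    - [255,0,0,3,0]
    - [255,0,0,0,0]

```text
clock: 10.4
tool_pos: [0.6375, 0.2087, 0.101]
eef_rot: [0.994, 0.109, 0.003, -0.001]
contact_force: [8.1, 1.2, 1.0]
finger_gap: 0.0115
```

Request:
move_arm:
  moves:
    - [255,3,0,2,0]
    - [255,0,0,2,0]
    - [255,0,0,0,0]
    - [255,0,0,0,0]

```text
clock: 10.8
tool_pos: [0.6376, 0.2088, 0.0974]
eef_rot: [0.994, 0.11, 0.0, 0.0]
contact_force: [2.4, -1.2, 6.6]
finger_gap: 0.011
```

Request:
move_arm:
  moves:
    - [255,0,0,2,0]
    - [255,0,0,1.5,0]
    - [255,0,0,0,0]
    - [255,0,0,0,0]

```text
clock: 11.2
tool_pos: [0.6388, 0.2091, 0.0968]
eef_rot: [0.994, 0.109, 0.001, 0.0]
contact_force: [-0.5, -2.5, 15.2]
finger_gap: 0.0112
```

The stop is hard: 15 N with barely any motion. I'll relieve, open moderately and lift away.

Request:
move_arm:
  moves:
    - [255,0,0,-5,0]
    - [255,0,0,0,0]
    - [160,0,0,0,0]
    - [150,0,0,0,0]
    - [150,0,0,0,0]

```text
clock: 11.7
tool_pos: [0.6356, 0.2087, 0.0967]
eef_rot: [0.994, 0.11, -0.002, 0.0]
contact_force: [-0.8, -0.0, 0.4]
finger_gap: 0.035
```

Request:
move_arm:
  moves:
    - [150,0,0,0,0]
    - [150,0,0,-15,0]
    - [150,0,0,-30,0]
    - [150,0,0,-40,0]
    - [150,0,0,-40,0]

```text
clock: 12.2
tool_pos: [0.6372, 0.2089, 0.2254]
eef_rot: [0.994, 0.11, -0.0, -0.0]
contact_force: [0.3, -0.8, 0.2]
finger_gap: 0.0348
```

Request:
move_arm:
  moves:
    - [150,0,-45,-10,0]
    - [150,0,-45,0,0]
    - [150,0,-45,0,0]
    - [150,0,0,0,0]
    - [150,0,0,0,0]

```text
clock: 12.7
tool_pos: [0.6066, 0.3436, 0.2347]
eef_rot: [0.994, 0.112, 0.0, -0.001]
contact_force: [0.6, -0.8, -0.3]
finger_gap: 0.0346
```

Run:
```python
from h import *
for n in("scene","side"):
    im=cams.get_image(n);i=cams.camera_info(n)
    for b in redbars(im): print(n,b[0].round(),b[3],[onplane(p,i["K"],i["R"],i["t"],.11).round(4).tolist() for p in b[:3]])
    cv2.imwrite(f"pics/{n}9.png",im[:,:,::-1])
a=cv2.imread("pics/side9.png");b=cv2.imread("pics/scene9.png")
cv2.imwrite("pics/end.png",np.hstack([a[100:,180:480],b[100:,140:580]]))
```

```text
scene [458. 192.] 211 [[0.6381, 0.2067, 0.11], [0.6273, 0.2555, 0.11], [0.6475, 0.1642, 0.11]]
scene [178. 235.] 283 [[0.4503, -0.2189, 0.11], [0.4371, -0.1742, 0.11], [0.4629, -0.2615, 0.11]]
side [361. 137.] 154 [[0.4485, -0.2151, 0.11], [0.463, -0.2615, 0.11], [0.4348, -0.1712, 0.11]]
side [236. 345.] 443 [[0.6368, 0.2064, 0.11], [0.6472, 0.1632, 0.11], [0.626, 0.2512, 0.11]]
```

View pics/end.png

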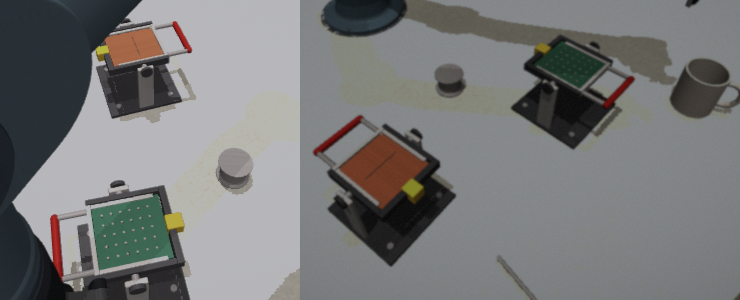

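The green board is upside down and level. With the bar taken at 110 mm height, both views put it at (0.637, 0.207), which is the mirror position. The copper holder has not moved and the arm is clear.

```bash
python3 -c "
from cell import robot
print(robot.sign_off())"
```

```text
the job is handed in; nothing more can be done
None
```

The green carrier is upside down against its stop and released. I handed the job in at about 12.8 s of the 45 s allowed.

- **Tug:** with the carrier still level, I gripped the red bar and pulled it straight out. It drew about 8 mm at about 10 N, the catch held, and it went back home within about 0.6 mm.
- **Swing:** I took the bar over the pivot until it met the stop, which gave about 15 N with almost no further motion. Then I relieved the load, opened the jaws and backed clear.
- **Irregularity mid-swing:** at about 60° the tool pressed the carrier inward with about 15 N. The pads also crept about 5 mm along the bar by about 75°. I loosened the grip there, re-gripped deeper and finished cleanly. The frame stayed put while it was loose.
- **Last checks:** both cameras put the bar at about (0.637, 0.207) when cast onto the 110 mm height, agreeing within 1.5 mm and 187–190 mm from where it started, as expected. The board's underside shows, the copper holder's bar is within about 2 mm of its first reading, and the robot touches nothing.

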